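Swap the two gas hob knobs onto their own stems and hold the large one pressed in

ROBOT

A 6-joint arm with a two-finger parallel gripper is mounted at the origin on a cart in front of the work surface, level with it; the furniture and walls round the work are solid. World frame = base frame: x ahead of the robot, y to its left, z up, the work surface at z = 0. Lengths are in m, angles in rad, forces in N, time in s.
With the tool pointing down it reaches from about 0.35 to 0.975 m from the base axis. Payload 4.9 kg.
Tool frame: the origin (TCP) lies at the very end of the fingers, on their centre line; the grasp point (between the pads) lies 19 mm behind it (ctrl.grasp_offset is the distance from the TCP to the grasp point, in m); z points along the fingers, y is the line along which they close (so a half turn about z gives the same grasp; the last joint's range is limited). The gripper opens to 85 mm and grips with 20 to 120 N. Pads are 22 mm wide; open, the fingers measure 114 mm over their backs; the gripper's body (76 mm by 85 mm) begins 54 mm behind the grasp point. The pads swing forward as they close: fully open they stand 13 mm farther back than shut.
Start: joints at [-1.261, 0.053, 1.613, -0, 1.476, -0.119], TCP at [0.26, -0.568, 0.231] pointing down, gripper open.
Joint ranges: [-3.01, 3.01], [-1.01, 2.22], [0.06, 2.58], [-1.02, 4.17], [0.09, 2.62], [-3.14, 3.14]. Speed limits (rad/s): [2.57, 2.57, 3.14, 3.14, 3.14, 3.14].

INTERFACE

Orientations are given as a rotation vector (axis times angle).
In Python, from station import ctrl, optics gives the robot as it stands.
- The arm moves only by the shell command python3 -m handwheel 'ROWS' [OPENING] [FORCE]. ROWS is JSON, a list of rows, each an object of numbers: "tx", "ty", "tz": the shift along the tool's x, y, z in mm; "roll": the turn about the tool's z in rad. A call has 1 to 12 rows; each row shifts and turns the commanded pose from where the row before left it, along the tool's axes as they then stand; what a row does not reach is not made up. A row lasts 1/12 s, in which the tool goes at most 41.7 mm and 7.16 degrees, less where a joint would pass 70% of its speed; a pose out of reach is approached as far as the arm can. A call with a gripper value outside its range is refused whole. OPENING is the finger opening in mm, from 0 to 85.4, set as the call begins (- or left out, the last holds). The fingers move at their own pace and stop on an object; FORCE is the grip in N (left out, the last holds). Time passes only in rows, so rows that do not move let the fingers close. It gives the time, the measured TCP pose, the force, the opening and the grip force at its end, in the units of the state.
- ctrl.get_obs(): the state, without advancing time (a new reading comes with each control period).
- optics.get_image(name): name is "scene" or "side" or "wrist"; returns (picture, depth): 400x640x3 uint8, red, green, blue; 400x640 float32, m along the optical axis (not along the pixel's ray), 0 where there is no reading.
- optics.camera_params(name): a dict with "mtx" (3x3 intrinsics, pixels), "extrinsics" (4x4, takes a point from camera to world coordinates); the wrist camera has in their place "tool_from_camera" (4x4, takes a point from camera to tool coordinates, whose origin is the TCP and whose axes are the flange's). Camera axes: x right, y down, z forward; pixel columns grow to the right and rows downward; lengths in m; the calibration is good to about 2 mm. A picture is of the moment at which its call begins: read the wrist's pose just before it. camera_params takes no time and is no camera call.
- ctrl.finish_job(): hands the job in; it is judged then, once.
The state is a dict: "t": time; "q": joint angles; "dq": joint speeds; "effort": joint torques, N m; "tool_pos": TCP position; "tool_rot": TCP orientation; "contact_force": force on the tool from outside, world axes, zero at the start; "wrist_torque": the same for the moment, N m; "opening": finger opening in m; "grip_force": force on a finger pad.
Only numpy, scipy, OpenCV 4.12 (cv2) and the standard library are available. Lean on these libraries where they do the work, as an engineer would, in place of code of your own. Each camera call takes 0.05 s, during which the arm holds its last target. There are 200 camera calls.

TASK

After cleaning, the two knobs of the table-top gas hob were put back on each other's stems. Swap them, so that the large knob sits on the stem in front of the large burner and the small knob on the stem in front of the small burner, each turned so that its D-shaped hole matches the flat of the stem and pushed fully home; leave the other things where they are. Finish with your fingers still on the large knob, keeping it pressed all the way in against the spring as one does to light the burner, with the small knob let go and its stem sprung back up.

Things in the scene. Friction and masses are not known exactly. Their poses are not given: they have to be found in the camera images.
- hob: Table-top gas hob, 320 deep (x) x 540 wide (y) x 70 mm high, white enamelled top, fixed. Origin under its centre at worktop level; -x is its front, +y its left. Burners 130 mm left and right of the middle (either way round), 40 mm behind it; each one's control stem is 160 mm in front of it. The front of the top between the stems is bare and flat, with room to stand a knob.
- burner_large: The large burner: round head 90 mm across with a dark cap, under a square pan support 190 mm wide and 40 mm high. Origin on the hob's top at the burner's axis; x and y axes as the hob's. Its control stem is 160 mm in front of it (-x).
- burner_small: The small burner: round head 50 mm across with a dark cap, under a square pan support 156 mm wide and 40 mm high. Origin and axes as for the large one. Its control stem is 160 mm in front of it (-x).
- stem_large_top (a point): Centre of the top end of the large burner's upright aluminium D-shaft: 12 mm across, its flat 2 mm from the axis, tip bevelled 0.5 mm. 23 mm above the hob's top when unpressed; moves with the stem. x axis: the way the flat faces (up to 40 degrees from the hob's +x, differs per stem); z up. It cannot turn. At the start the small knob hides it.
- stem_small_top (a point): Tip of the small burner's control stem, the same D-shaft; point and axes as for the large burner's. At the start the large knob is on it and hides it.
- stem_large (a joint): How far the large burner's stem is pressed in: 0 unpressed, 0.006 m at its stop. A spring pushes it up: about 4 N to start it moving, 9 N at the stop.
- stem_small (a joint): How far the small burner's stem is pressed in: same values and spring.
- knob_large: Large black metal knob, 36 mm high, 160 g: skirt 58 mm across and 5 mm thick at the foot, drum 42 mm across up to 15 mm, above it to 36 mm an upright grip bar 12 mm wide, 41 mm long, along x. Origin: centre of the underside; z up. A white line on the bar's top marks its +x half; the flat of the D-hole below is on that +x side, so +x must point the way the stem's flat faces.
- knob_small: Small black knob: as the large one, but 120 g, skirt 42 mm, drum 32 mm, bar 31 mm long. The D-hole of both knobs is 13.2 mm across, its flat 2.6 mm from the axis, open below and 14 mm deep. Fully home, the stem's tip is 14 mm above the knob's origin and the underside 9 mm above the hob's top (3 mm with the stem at its stop). Both just lift off; nothing clips.
- brush: Purple dish brush lying to the right of the hob, 272 mm long, 62 mm high. Leave it.
- spice_jar: Glass spice jar with a red cap, 47 mm across, 97 mm high, standing to the right of the hob. Leave it.
- flat_tin: Flat round food tin, 86 mm across, 40 mm high, standing to the left of the hob. Leave it.
Things that resemble listed ones, but are neither listed nor needed, are in the scene too. Leave any orange or red look-alike of the knob_small alone.

How it is judged:
On the way:
1. the small knob is fully home on the small burner's stem (z of knob_small in the frame of stem_small_top below -0.012 m and horizontal distance between knob_small and stem_small_top below 0.003 m and angle between knob_small's own z axis and vertical below 0.12 rad and angle between the x axis of knob_small and the x axis of stem_small_top, either way round below 0.3 rad), for 0.2 s.
At the end, for the whole second after the job is handed in: Each knob is home on its own burner's stem: within 2 mm of full depth, 3 mm of the axis, 7 degrees of upright, 17 degrees of the flat. The small one is untouched, its stem in by under 1.5 mm; the fingers are on the large one (over 1 N) and its stem is held in over 4.5 of its 6 mm (all of step 1 and value of joint stem_small below 0.0015 m and contact force between each of the arm, the fingers and knob_small below 0.3 N and z of knob_large in the frame of stem_large_top below -0.012 m and horizontal distance between knob_large and stem_large_top below 0.003 m and angle between knob_large's own z axis and vertical below 0.12 rad and value of joint stem_large above 0.0045 m and contact force between the fingers and knob_large above 1 N and angle between the x axis of knob_large and the x axis of stem_large_top, either way round below 0.3 rad); the arm keeps its last pose, push and grip.
It fails at once if the brush, the spice jar or the flat tin is moved by more than 30 mm (distance of any of brush, spice_jar, flat_tin from where it was at the start of the episode above 0.03 m).
It also fails if it takes over 67 s, if anything falls off the work surface, if the arm or the gripper's body presses on something with over 40 N, if the wrist force passes 120 N, or if a joint passes its speed limit or range.

## Working session

There is one attempt and no reset: what is moved stays moved. The work goes in short steps, Python scripts to look and compute and a shell command to move; the robot and the scene stay as the last step left them, time stands still between calls to the robot, and variables do not carry over. Pictures are saved under pics/ and viewed, at most 10 in all, crops included, and the job is handed in when it is done.

```bash
ls; mkdir -p pics
cat > h.py <<'E'
import numpy as np, cv2
from scipy.spatial.transform import Rotation as R
from station import ctrl, optics
def cam(name):
    p=optics.camera_params(name); o=ctrl.get_obs()
    if name=='wrist':
        T=np.eye(4);T[:3,:3]=R.from_rotvec(o['tool_rot']).as_matrix();T[:3,3]=o['tool_pos']
        E=T@np.array(p['tool_from_camera'])
    else: E=np.array(p['extrinsics'])
    im,d=optics.get_image(name); return np.array(im),np.array(d),np.array(p['mtx']),E
def ray(uv,K,E,z):
    uv=np.atleast_2d(uv).astype(float); r=np.c_[uv,np.ones(len(uv))]@np.linalg.inv(K).T@E[:3,:3].T
    return E[:3,3]+r*((z-E[2,3])/r[:,2])[:,None]
def pts(d,K,E):
    v,u=np.indices(d.shape); c=np.stack([(u-K[0,2])/K[0,0]*d,(v-K[1,2])/K[1,1]*d,d],-1)
    return c@E[:3,:3].T+E[:3,3]
def proj(P,K,E):
    c=(np.atleast_2d(P)-E[:3,3])@E[:3,:3]; c=c@K.T; return c[:,:2]/c[:,2:]
def save(n,im): cv2.imwrite('pics/'+n,im[...,::-1])
E
python3 - <<'E'
from h import *
for n in('scene','side'):
    im,d,K,E=cam(n); save(n+'.png',im); np.savez('/tmp/'+n,im=im,d=d,K=K,E=E); print(n,E.round(3).tolist(),K.round(1).tolist())
print(ctrl.get_obs()); print(ctrl.grasp_offset, np.array(optics.camera_params('wrist')['tool_from_camera']).round(4).tolist())
E
```

```text
pics
scene [[0.799, -0.243, 0.549, -0.081], [-0.601, -0.342, 0.723, -0.826], [0.012, -0.908, -0.42, 0.569], [0.0, 0.0, 0.0, 1.0]] [[409.1, 0.0, 318.3], [0.0, 409.1, 194.4], [0.0, 0.0, 1.0]]
side [[-0.87, -0.258, 0.42, -0.004], [-0.493, 0.428, -0.758, 1.057], [0.016, -0.866, -0.5, 0.776], [0.0, 0.0, 0.0, 1.0]] [[455.7, 0.0, 321.2], [0.0, 455.7, 200.8], [0.0, 0.0, 1.0]]
{'t': 0.1, 'q': array([-1.26099597e+00,  5.33333389e-02,  1.61416803e+00, -7.51084133e-06,
        1.47605121e+00, -1.19037947e-01]), 'dq': array([ 0.00142362, -0.00142136, -0.00337887,  0.0008413 , -0.0017762 ,
       -0.00032476]), 'effort': array([ 1.54297768e-04, -3.94900990e+01, -3.71363318e+01, -1.43157299e-04,
        3.90902802e-03, -4.39359354e-06]), 'tool_pos': array([ 0.25968198, -0.56785717,  0.23015286]), 'tool_rot': array([-3.06774476e+00, -6.68053940e-01,  3.04701473e-04]), 'contact_force': array([-0.15806021, -0.38398736,  0.09500251]), 'wrist_torque': array([-0.04542798, -0.00739229, -0.00238707]), 'grip_force': 0.0, 'opening': 0.0852449484331712}
0.0187 [[0.0005, -0.9574, -0.2888, 0.074], [1.0, 0.0008, -0.0009, 0.0004], [0.0011, -0.2888, 0.9574, -0.1436], [0.0, 0.0, 0.0, 1.0]]
```

View pics/scene.png

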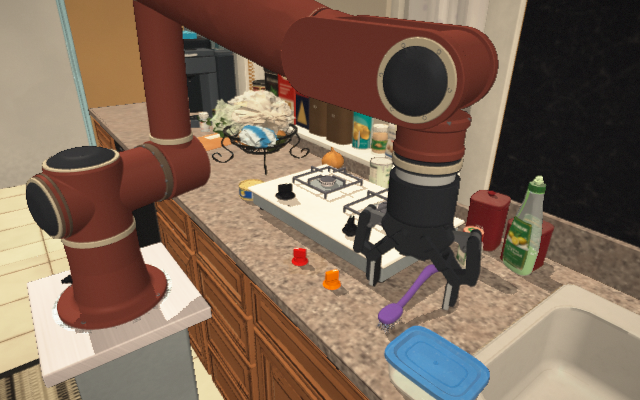

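View pics/side.png

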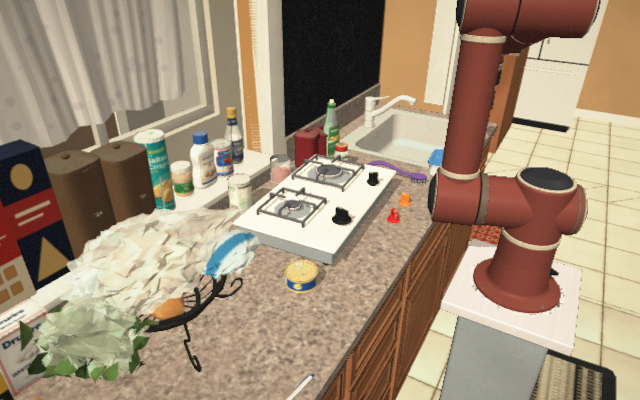

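The scene shows black knobs at (286,191) and (350,228). The side view shows the large knob at (342,215), near the left burner, and the small one at (373,179), near the right burner. Orange and red look-alikes stand in front of the hob.

Run:
```python
from h import *
for n in('scene','side'):
    f=np.load('/tmp/'+n+'.npz'); im,d,K,E=f['im'],f['d'],f['K'],f['E']; P=pts(d,K,E)
    w=(im.min(-1)>150)&(abs(P[...,2]-.07)<.006)&(d>0)&(P[...,0]>.2)&(P[...,0]<.95)
    q=P[w]
    m=np.zeros(w.shape,np.uint8);m[w]=255
    nn,l,s,c=cv2.connectedComponentsWithStats(m); i=1+s[1:,4].argmax(); q=P[l==i]
    rect=cv2.minAreaRect(q[:,:2].astype(np.float32)); print(n,'hob',rect,np.median(q[:,2]),cv2.boxPoints(rect).round(3).tolist())
    b=((im.max(-1)<60)&(P[...,2]>.075)&(P[...,2]<.13)&(P[...,0]>.2)&(P[...,0]<.8)&(d>0)).astype(np.uint8)
    nn,l,s,c=cv2.connectedComponentsWithStats(b)
    for i in range(1,nn):
        if s[i,4]>40: q=P[l==i]; print(n,s[i],c[i].round(1),np.median(q,0).round(3),q.min(0).round(3),q.max(0).round(3))
```

```text
scene hob ((0.6023783683776855, -0.00693105161190033), (0.320241242647171, 0.44696253538131714), 3.916731834411621) 0.06965709951893487 [[0.4269999861717224, 0.20499999821186066], [0.4580000042915344, -0.2409999966621399], [0.7770000100135803, -0.21899999678134918], [0.746999979019165, 0.22699999809265137]]
scene [188  91  23  20 214] [198.9  99.2] [0.731 1.394 0.103] [0.704 1.156 0.075] [0.785 1.418 0.129]
scene [263 131  34  24 151] [280.  142.2] [0.692 0.433 0.095] [0.61  0.405 0.076] [0.797 0.482 0.13 ]
scene [223 133  39  17 110] [239.1 142.3] [0.563 0.508 0.094] [0.534 0.446 0.079] [0.618 0.621 0.129]
scene [276 184  19  16 204] [285.  191.6] [0.473 0.059 0.094] [0.454 0.039 0.08 ] [0.5   0.088 0.115]
scene [343 216  14  19 166] [350.  227.1] [ 0.488 -0.201  0.093] [ 0.477 -0.212  0.078] [ 0.508 -0.18   0.116]
side hob ((0.6065073609352112, -0.05485841631889343), (0.32186636328697205, 0.5483428239822388), 3.919422149658203) 0.0716057630345831 [[0.4269999861717224, 0.20800000429153442], [0.4650000035762787, -0.33899998664855957], [0.7860000133514404, -0.31700000166893005], [0.7480000257492065, 0.23000000417232513]]
side [367 173  11  12  94] [372.5 178.7] [ 0.493 -0.183  0.095] [ 0.479 -0.199  0.08 ] [ 0.512 -0.171  0.116]
side [332 208  19  16 201] [341.1 216.7] [0.474 0.076 0.094] [0.451 0.055 0.081] [0.503 0.097 0.117]
side [146 298  68  42 448] [177.5 321.2] [0.56  0.615 0.108] [0.53  0.538 0.076] [0.616 0.658 0.13 ]
side [ 28 354  18  20 196] [ 36.7 365.8] [0.695 0.82  0.117] [0.685 0.802 0.09 ] [0.702 0.837 0.13 ]
```

```bash
python3 -m handwheel '[{"roll":0.107},{"roll":0.107},{"roll":0.107},{"roll":0.107},{"tx":17,"ty":-37},{"tx":17,"ty":-37},{"tx":17,"ty":-37},{"tx":17,"ty":-37},{"tx":17,"ty":-37},{"tx":17,"ty":-37},{"tx":17,"ty":-37},{"tx":17,"ty":-37}]' 40 
python3 -m handwheel '[{"tx":17,"ty":-37},{"tx":17,"ty":-37},{"tx":17,"ty":-37},{"tx":17,"ty":-37},{"tx":17,"ty":-37},{"tx":13,"ty":-27},{},{}]'
python3 - <<'E'
from h import *
im,d,K,E=cam('wrist'); save('w1.png',im); np.savez('/tmp/w1',im=im,d=d,K=K,E=E); print(K[0,0],E.round(3).tolist(),ctrl.get_obs()['tool_rot'])
E
```

```text
327.13707822038504 [[0.416, -0.87, -0.264, 0.327], [-0.909, -0.399, -0.117, -0.538], [-0.003, 0.289, -0.957, 0.374], [0.0, 0.0, 0.0, 1.0]] [-3.06809301e+00 -6.68082169e-01  2.61065385e-04]$[0]: bad value
$[0]: bad value
```

View pics/w1.png

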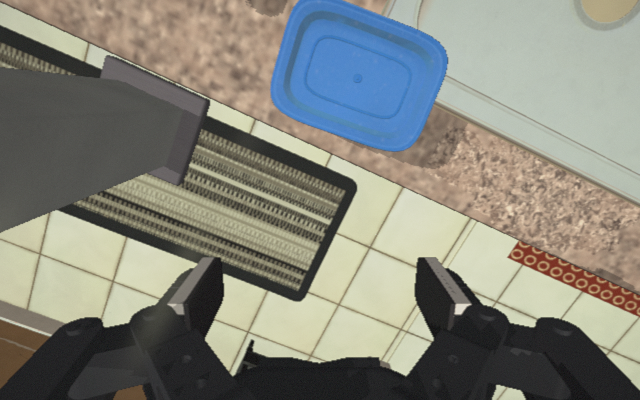

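The view shows only the floor, the blue box and the open fingers at (200,290) and (440,290). The rows were refused because of missing keys, so I'll retype them with all four.

```bash
python3 -m handwheel '[{"tx":0,"ty":0,"tz":0,"roll":0.107},{"tx":0,"ty":0,"tz":0,"roll":0.107},{"tx":0,"ty":0,"tz":0,"roll":0.107},{"tx":0,"ty":0,"tz":0,"roll":0.107},{"tx":17,"ty":-37,"tz":0,"roll":0},{"tx":17,"ty":-37,"tz":0,"roll":0},{"tx":17,"ty":-37,"tz":0,"roll":0},{"tx":17,"ty":-37,"tz":0,"roll":0},{"tx":17,"ty":-37,"tz":0,"roll":0},{"tx":17,"ty":-37,"tz":0,"roll":0},{"tx":17,"ty":-37,"tz":0,"roll":0},{"tx":17,"ty":-37,"tz":0,"roll":0}]' 40 && python3 -m handwheel '[{"tx":17,"ty":-37,"tz":0,"roll":0},{"tx":17,"ty":-37,"tz":0,"roll":0},{"tx":17,"ty":-37,"tz":0,"roll":0},{"tx":17,"ty":-37,"tz":0,"roll":0},{"tx":17,"ty":-37,"tz":0,"roll":0},{"tx":13,"ty":-27,"tz":0,"roll":0},{"tx":0,"ty":0,"tz":0,"roll":0}]'
python3 - <<'E'
from h import *
im,d,K,E=cam('wrist'); save('w2.png',im); np.savez('/tmp/w2',im=im,d=d,K=K,E=E); print(E.round(3).tolist(),ctrl.get_obs()['tool_rot'])
E
```

```text
t: 1.15
tool_pos: [0.3958, -0.2703, 0.231]
tool_rot: [-3.141, -0.0, -0.0]
contact_force: [0.1, 0.3, -0.5]
opening: 0.0401
grip_force: 0.0
t: 1.73
tool_pos: [0.4945, -0.0558, 0.231]
tool_rot: [-3.14, -0.011, -0.0]
contact_force: [-0.1, -0.8, 0.0]
opening: 0.0402
grip_force: 0.0
[[0.007, -0.957, -0.289, 0.569], [-1.0, -0.008, 0.001, -0.056], [-0.003, 0.289, -0.957, 0.375], [0.0, 0.0, 0.0, 1.0]] [-3.14128869e+00 -8.80617301e-03  1.20631986e-03]
```

View pics/w2.png

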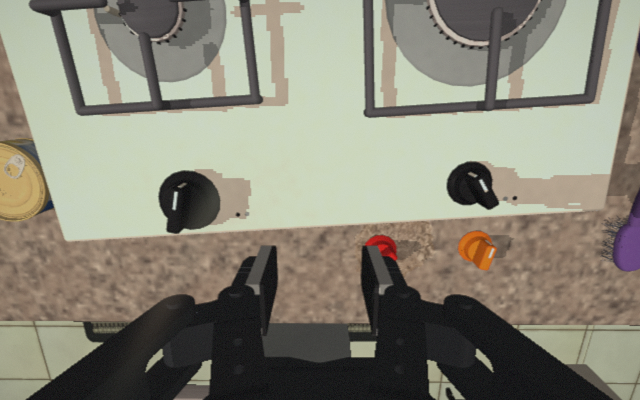

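The wrist picture shows the large knob at (189,200) with a white line near (176,200). The small knob is at (470,183) with its line near (487,183), the bare hob front lies between them, and the look-alikes are at (381,245) and (478,248).

```bash
cat >> h.py <<'E'
def knob(f,box,zt=.115,tol=.006):
    """bar top: pixels whose depth point is near zt; minAreaRect after casting rays on zt; white line inside"""
    im,d,K,E=f; P=pts(d,K,E); u0,v0,u1,v1=box
    m=np.zeros(d.shape,bool); m[v0:v1,u0:u1]=1
    m&=(abs(P[...,2]-zt)<tol)&(d>0)
    n,l,s,c=cv2.connectedComponentsWithStats(m.astype(np.uint8)); i=1+s[1:,4].argmax(); m=l==i
    v,u=np.nonzero(m); z=np.median(P[m][:,2]); q=ray(np.c_[u,v],K,E,zt)[:,:2]
    r=cv2.minAreaRect((q*1000).astype(np.float32)); 
    (cx,cy),(a,b),t=r; t=t if a>b else t+90
    w=m&(im.min(-1)>120); v,u=np.nonzero(w); wl=ray(np.c_[u,v],K,E,zt)[:,:2].mean(0)*1000 if len(u) else None
    C=np.array([cx,cy]); 
    if wl is not None and (wl-C)@[np.cos(np.radians(t)),np.sin(np.radians(t))]<0: t+=180
    return C.round(1),np.round((max(a,b),min(a,b)),1),round((t+180)%360-180,1),'z',round(float(z),4),'px',m.sum(),'white',len(u),wl
E
python3 - <<'E'
from h import *
g=np.load('/tmp/w2.npz'); f=(g['im'],g['d'],g['K'],g['E']); P=pts(f[1],f[2],f[3])
for b in((150,160,225,240),(440,155,505,215)):
    print(knob(f,b)); print(knob(f,b,tol=.004))
    for n in ('ring',):
        im,d,K,E=f; m=np.zeros(d.shape,np.uint8); u0,v0,u1,v1=b; m[v0:v1,u0:u1]=(im[v0:v1,u0:u1].max(-1)<70)
        n,l,s,c=cv2.connectedComponentsWithStats(m); i=1+s[1:,4].argmax()
        mm=(l==i)&(abs(P[...,2]-.083)<.005); v,u=np.nonzero(mm); q=ray(np.c_[u,v],K,E,.084)[:,:2]*1000
        print('skirt',len(u),cv2.minEnclosingCircle(q.astype(np.float32)))
print('hob z',np.median(P[185:200,260:400][...,2]))
import cv2
save('crop.png',cv2.resize(np.hstack([f[0][150:240,140:240],f[0][150:240,430:530]]),None,fx=4,fy=4,interpolation=0))
E
```

```text
(array([481.2,  64.4]), array([42.9, 13.4]), -13.0, 'z', 0.1155, 'px', np.int64(734), 'white', 66, array([487.71185878,  65.06684561]))
(array([480.8,  64.9]), array([41.9, 12.7]), -12.8, 'z', 0.1156, 'px', np.int64(685), 'white', 64, array([487.27215511,  65.26525447]))
skirt 1048 ((480.2489318847656, 65.0094985961914), 28.13782501220703)
(array([ 499.2, -190.9]), array([33. , 12.9]), 32.9, 'z', 0.1153, 'px', np.int64(579), 'white', 50, array([ 504.5783054 , -188.99829128]))
(array([ 499. , -191.4]), array([32.1, 12.4]), 33.5, 'z', 0.1154, 'px', np.int64(543), 'white', 46, array([ 503.88908718, -189.63546689]))
skirt 501 ((498.47119140625, -192.11849975585938), 20.094438552856445)
hob z 0.07095296671230766
```

View pics/crop.png

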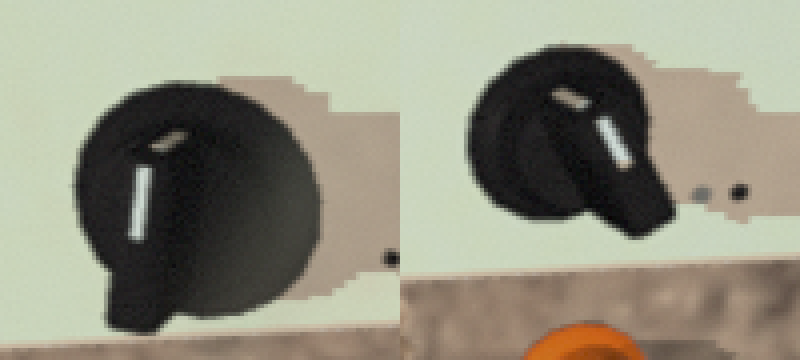

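Large knob: (481, 65) mm, yaw -13°. Small knob: (499, -191.5) mm, yaw 33°. The bar tops are at 115 mm and the sizes match the text, with the white ends towards +x. I'll move the large knob first, starting with a hover above it.

```bash
python3 -m handwheel '[{"tx":-3.5,"ty":-30,"tz":10,"roll":0},{"tx":-3.5,"ty":-30,"tz":15,"roll":0},{"tx":-3.5,"ty":-30,"tz":15,"roll":0},{"tx":-3,"ty":-30.5,"tz":15,"roll":0},{"tx":0,"ty":0,"tz":0,"roll":0.116},{"tx":0,"ty":0,"tz":0,"roll":0.115},{"tx":0,"ty":0,"tz":0,"roll":0},{"tx":0,"ty":0,"tz":0,"roll":0}]' 40 60
cat >> h.py <<'E'
def rep(box=(250,100,420,260),**k):
    o=ctrl.get_obs(); f=cam('wrist'); C,wh,t,*r=knob(f,box,**k)
    M=R.from_rotvec(o['tool_rot']).as_matrix(); d=np.r_[C-o['tool_pos'][:2]*1000,0]
    psi=np.degrees(np.arctan2(M[1,0],M[0,0]))
    print('TCP',(o['tool_pos']*1000).round(1),'psi',psi.round(2),'tilt',np.degrees(np.arccos(-M[2,2])).round(2),'bar',C,wh,t,*r)
    print('bar in tool mm',(M.T@d).round(1),'roll needed',np.radians(psi-t).round(4)); return f
E
python3 - <<'E'
from h import *
f=rep(); save('w3.png',f[0]); print(ctrl.get_obs()['q'].round(3),ctrl.get_obs()['t'])
E
```

```text
t: 2.45
tool_pos: [0.4797, 0.0594, 0.1762]
tool_rot: [3.121, -0.358, -0.0]
contact_force: [-0.2, 1.0, -0.1]
opening: 0.0399
grip_force: 0.0
TCP [479.7  59.4 176.2] psi -13.1 tilt 0.02 bar [481.4  65.8] [42.3 11.9] -13.1 z 0.1156 px 1049 white 95 [488.15497393  64.3002266 ]
bar in tool mm [ 0.2 -6.6 -0. ] roll needed 0.0001
[-0.031 -0.256  1.992 -0.     1.406  1.769] 2.5
```

View pics/w3.png

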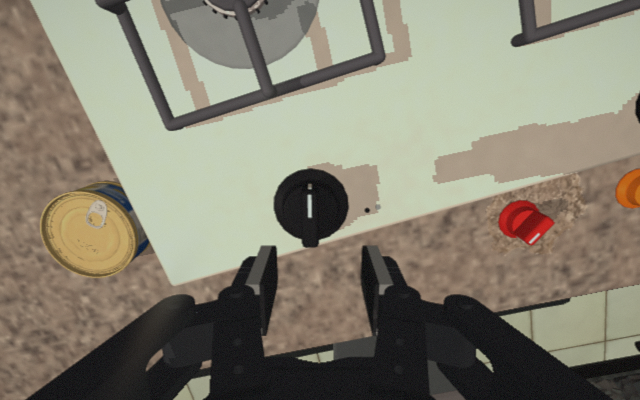

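The picture shows the large knob centred at (310,205) between the fingers, about 6.6 mm off sideways. I'll correct that, re-measure and descend.

```bash
python3 -m handwheel '[{"tx":0.2,"ty":-6.6,"tz":0,"roll":0},{"tx":0,"ty":0,"tz":0,"roll":0},{"tx":0,"ty":0,"tz":0,"roll":0}]'; python3 -c "
from h import *
rep()"
python3 -m handwheel '[{"tx":0,"ty":0,"tz":26,"roll":0},{"tx":0,"ty":0,"tz":26,"roll":0},{"tx":0,"ty":0,"tz":16,"roll":0},{"tx":0,"ty":0,"tz":10,"roll":0},{"tx":0,"ty":0,"tz":0,"roll":0},{"tx":0,"ty":0,"tz":0,"roll":0}]'
python3 -m handwheel '[{"tx":0,"ty":0,"tz":0,"roll":0},{"tx":0,"ty":0,"tz":0,"roll":0},{"tx":0,"ty":0,"tz":0,"roll":0},{"tx":0,"ty":0,"tz":0,"roll":0},{"tx":0,"ty":0,"tz":0,"roll":0},{"tx":0,"ty":0,"tz":0,"roll":0}]' 5 60; python3 -c "
from h import *
o=ctrl.get_obs();print(o['tool_pos'],o['tool_rot'],o['wrist_torque'])"
```

```text
t: 2.75
tool_pos: [0.4818, 0.0666, 0.1765]
tool_rot: [3.121, -0.36, 0.0]
contact_force: [0.4, 0.2, 0.0]
opening: 0.0402
grip_force: 0.0
TCP [481.8  66.6 176.5] psi -13.15 tilt 0.01 bar [481.4  65.9] [41.7 11.7] -12.6 z 0.1155 px 1042 white 98 [489.0054043   64.12282663]
bar in tool mm [-0.2  0.7 -0. ] roll needed -0.0096
t: 3.3
tool_pos: [0.4816, 0.0666, 0.0984]
tool_rot: [3.121, -0.361, -0.001]
contact_force: [0.6, -0.4, 0.2]
opening: 0.0402
grip_force: 0.0
t: 3.8
tool_pos: [0.4824, 0.0664, 0.0994]
tool_rot: [3.121, -0.361, 0.004]
contact_force: [0.4, -1.9, 3.0]
opening: 0.0105
grip_force: 61.7
[0.48241569 0.06643803 0.09935693] [ 3.12057493 -0.36078191  0.00350206] [-0.32110906 -0.02170469 -0.0804483 ]
```

```bash
python3 -m handwheel '[{"tx":0,"ty":0,"tz":-8,"roll":0},{"tx":0,"ty":0,"tz":-10,"roll":0},{"tx":0,"ty":0,"tz":-21,"roll":0},{"tx":0,"ty":0,"tz":-21,"roll":0},{"tx":0,"ty":0,"tz":0,"roll":-0.115},{"tx":0,"ty":0,"tz":0,"roll":-0.115},{"tx":0,"ty":0,"tz":0,"roll":-0.115},{"tx":0,"ty":0,"tz":0,"roll":-0.115},{"tx":0,"ty":0,"tz":0,"roll":-0.115},{"tx":0,"ty":0,"tz":0,"roll":-0.115},{"tx":0,"ty":0,"tz":0,"roll":-0.115},{"tx":0,"ty":0,"tz":0,"roll":0}]'
python3 -m handwheel '[{"tx":-16,"ty":28,"tz":0,"roll":0},{"tx":-16,"ty":28,"tz":0,"roll":0},{"tx":-16,"ty":28,"tz":0,"roll":0},{"tx":-16,"ty":28,"tz":0,"roll":0},{"tx":0,"ty":0,"tz":25,"roll":0},{"tx":0,"ty":0,"tz":25,"roll":0},{"tx":0,"ty":0,"tz":12,"roll":0},{"tx":0,"ty":0,"tz":0,"roll":0},{"tx":0,"ty":0,"tz":0,"roll":0}]'
```

```text
t: 4.8
tool_pos: [0.4806, 0.067, 0.1575]
tool_rot: [-3.011, -0.893, 0.003]
contact_force: [0.8, -0.2, -1.3]
opening: 0.0104
grip_force: 61.0
t: 5.55
tool_pos: [0.4882, -0.0616, 0.0959]
tool_rot: [-3.012, -0.889, 0.002]
contact_force: [-0.3, 0.4, -0.9]
opening: 0.0105
grip_force: 61.2
```

```bash
python3 -m handwheel '[{"tx":0,"ty":0,"tz":4,"roll":0},{"tx":0,"ty":0,"tz":1.5,"roll":0},{"tx":0,"ty":0,"tz":0.5,"roll":0},{"tx":0,"ty":0,"tz":0,"roll":0}]'
python3 -m handwheel '[{"tx":0,"ty":0,"tz":0,"roll":0},{"tx":0,"ty":0,"tz":0,"roll":0},{"tx":0,"ty":0,"tz":0,"roll":0},{"tx":0,"ty":0,"tz":0,"roll":0},{"tx":0,"ty":0,"tz":-20,"roll":0},{"tx":0,"ty":0,"tz":-25,"roll":0},{"tx":0,"ty":0,"tz":-33,"roll":0},{"tx":0,"ty":0,"tz":0,"roll":0},{"tx":0,"ty":0,"tz":0,"roll":0}]' 40
python3 -c "
from h import *
f=rep(zt=.106);save('w4.png',f[0])"
```

```text
t: 5.88
tool_pos: [0.4894, -0.062, 0.0914]
tool_rot: [3.012, 0.891, 0.002]
contact_force: [-0.5, 1.0, 0.6]
opening: 0.0102
grip_force: 61.6
t: 6.63
tool_pos: [0.4904, -0.0626, 0.1712]
tool_rot: [3.01, 0.89, 0.007]
contact_force: [-0.1, -1.6, -0.1]
opening: 0.0401
grip_force: 0.0
TCP [490.4 -62.6 171.2] psi 32.93 tilt 0.32 bar [488.4 -62.6] [41.7 11.6] 33.3 z 0.1066 px 996 white 69 [494.96919202 -58.62103363]
bar in tool mm [-1.7 -1.1 -0. ] roll needed -0.0065
```

View pics/w4.png

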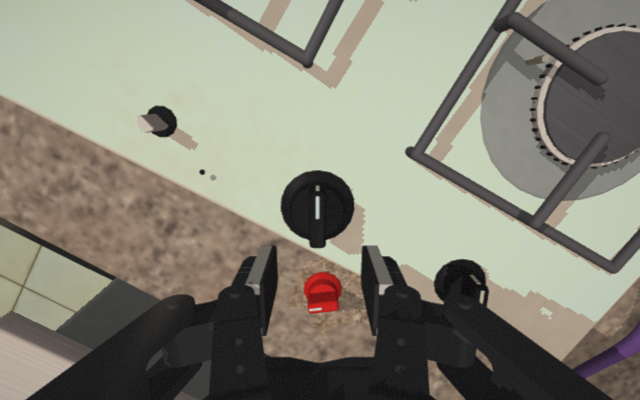

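The large knob stands upright at (318,205). The bare small stem, whose collar is dark, is at (155,122). The small knob comes next.

```bash
python3 -m handwheel '[{"tx":-16,"ty":28,"tz":-3,"roll":0},{"tx":-16,"ty":28,"tz":-2,"roll":0},{"tx":-16,"ty":28,"tz":0,"roll":0},{"tx":-14.7,"ty":28.9,"tz":0,"roll":0},{"tx":0,"ty":0,"tz":0,"roll":0},{"tx":0,"ty":0,"tz":0,"roll":0},{"tx":0,"ty":0,"tz":0,"roll":0}]'
python3 -c "
from h import *
f=rep()"
```

```text
t: 7.27
tool_pos: [0.4966, -0.1903, 0.1716]
tool_rot: [-3.01, -0.889, 0.003]
contact_force: [-0.7, -0.1, -0.5]
opening: 0.0398
grip_force: 0.0
TCP [ 496.6 -190.3  171.6] psi 32.91 tilt 0.18 bar [ 499.5 -192.1] [31.7 11.3] 33.0 z 0.1154 px 809 white 99 [ 502.6208586  -189.62206036]
bar in tool mm [ 1.4  3.1 -0. ] roll needed -0.0016
```

```bash
python3 -m handwheel '[{"tx":1.4,"ty":3.1,"tz":0,"roll":0},{"tx":0,"ty":0,"tz":0,"roll":0},{"tx":0,"ty":0,"tz":0,"roll":0}]'
python3 -c "
from h import *
f=rep()"
python3 -m handwheel '[{"tx":0,"ty":0,"tz":24,"roll":0},{"tx":0,"ty":0,"tz":24,"roll":0},{"tx":0,"ty":0,"tz":16,"roll":0},{"tx":0,"ty":0,"tz":8.5,"roll":0},{"tx":0,"ty":0,"tz":0,"roll":0},{"tx":0,"ty":0,"tz":0,"roll":0}]'
```

```text
t: 7.57
tool_pos: [0.5005, -0.1921, 0.1733]
tool_rot: [-3.012, -0.892, 0.0]
contact_force: [0.1, -0.1, 0.3]
opening: 0.0399
grip_force: 0.0
TCP [ 500.5 -192.1  173.3] psi 33.0 tilt 0.0 bar [ 499.3 -191.9] [31.5 11.3] 33.4 z 0.1155 px 792 white 89 [ 503.49396077 -189.24607206]
bar in tool mm [-0.9 -0.8  0. ] roll needed -0.0069
t: 8.12
tool_pos: [0.5004, -0.1927, 0.101]
tool_rot: [-3.013, -0.891, 0.0]
contact_force: [0.1, 0.8, 1.4]
opening: 0.0398
grip_force: 0.0
```

```bash
python3 -m handwheel '[{"tx":0,"ty":0,"tz":1.5,"roll":0},{"tx":0,"ty":0,"tz":0,"roll":0},{"tx":0,"ty":0,"tz":0,"roll":0},{"tx":0,"ty":0,"tz":0,"roll":0},{"tx":0,"ty":0,"tz":0,"roll":0},{"tx":0,"ty":0,"tz":0,"roll":0},{"tx":0,"ty":0,"tz":0,"roll":0},{"tx":0,"ty":0,"tz":0,"roll":0}]' 5 60
python3 -c "
from h import *
o=ctrl.get_obs();print(o['tool_pos'],o['tool_rot'])"
python3 -m handwheel '[{"tx":0,"ty":0,"tz":-8,"roll":0},{"tx":0,"ty":0,"tz":-10,"roll":0},{"tx":0,"ty":0,"tz":-21,"roll":0},{"tx":0,"ty":0,"tz":-30,"roll":0},{"tx":0,"ty":0,"tz":0,"roll":0.115},{"tx":0,"ty":0,"tz":0,"roll":0.115},{"tx":0,"ty":0,"tz":0,"roll":0.115},{"tx":0,"ty":0,"tz":0,"roll":0.115},{"tx":0,"ty":0,"tz":0,"roll":0.115},{"tx":0,"ty":0,"tz":0,"roll":0.115},{"tx":0,"ty":0,"tz":0,"roll":0.115},{"tx":0,"ty":0,"tz":0,"roll":0}]'
```

```text
t: 8.78
tool_pos: [0.5009, -0.1928, 0.0998]
tool_rot: [3.012, 0.89, 0.002]
contact_force: [0.1, 2.2, 4.0]
opening: 0.0103
grip_force: 61.3
[ 0.50090042 -0.19283958  0.09982421] [3.01223789e+00 8.90389158e-01 2.07596891e-03]
t: 9.78
tool_pos: [0.4998, -0.1932, 0.1685]
tool_rot: [3.119, -0.364, -0.002]
contact_force: [-0.6, -0.0, -1.3]
opening: 0.0104
grip_force: 60.7
```

```bash
python3 -m handwheel '[{"tx":-17.1,"ty":-31,"tz":0,"roll":0},{"tx":-17.1,"ty":-31,"tz":0,"roll":0},{"tx":-17.1,"ty":-31,"tz":0,"roll":0},{"tx":-17.1,"ty":-31,"tz":0,"roll":0},{"tx":-17.1,"ty":-31,"tz":0,"roll":0},{"tx":-17.1,"ty":-31,"tz":0,"roll":0},{"tx":-17.1,"ty":-31,"tz":0,"roll":0},{"tx":-17.1,"ty":-31,"tz":0,"roll":0},{"tx":0,"ty":0,"tz":0,"roll":0},{"tx":0,"ty":0,"tz":0,"roll":0},{"tx":0,"ty":0,"tz":0,"roll":0}]'
python3 - <<'E'
from h import *
f=cam('wrist'); im,d,K,E=f; np.savez('/tmp/w5',im=im,d=d,K=K,E=E); o=ctrl.get_obs(); print(o['tool_pos'],o['tool_rot'],E[:3,3])
print(proj([[.4814,.0659,.0935]],K,E))
u,v=proj([[.4814,.0659,.0935]],K,E)[0].astype(int)
c=im[max(v-40,0):v+40,u-40:u+40]; a=cv2.resize(c,None,fx=5,fy=5,interpolation=0); save('w5.png',np.hstack([a,cv2.resize(im,(640,400))]) if a.shape[0]==400 else a)
P=pts(d,K,E); m=np.zeros(d.shape,bool);m[max(v-30,0):v+30,u-30:u+30]=1; m&=(P[...,2]>.087)&(P[...,2]<.1)
q=P[m]; print(m.sum(),np.median(q,0)); vv,uu=np.nonzero(m); w=(ray(np.c_[uu,vv],K,E,.0935)[:,:2]*1000).astype(np.float32); print(cv2.minAreaRect(w),cv2.minEnclosingCircle(w))
E
```

```text
t: 10.7
tool_pos: [0.4238, 0.0794, 0.1685]
tool_rot: [3.12, -0.357, 0.001]
contact_force: [-0.1, -1.0, -0.9]
opening: 0.0104
grip_force: 60.7
[0.42395231 0.07904002 0.16850376] [ 3.12009595e+00 -3.59870772e-01  4.12254560e-04] [0.49593016 0.06281019 0.31214585]
[[319.21728898 125.65316905]]
195 [0.47864005 0.06659866 0.09383627]
((478.00042724609375, 66.498046875), (11.14694595336914, 7.726819038391113), 76.96778869628906) ((479.7333984375, 66.19931030273438), 5.840583801269531)
```

View pics/w5.png

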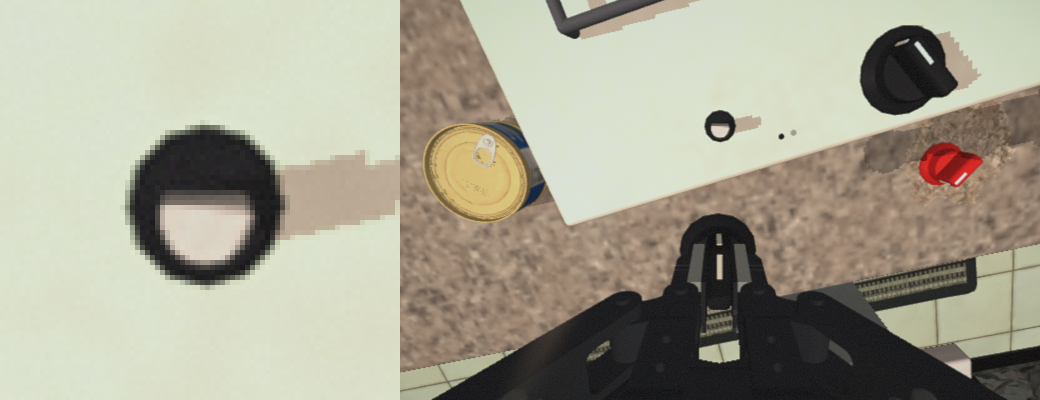

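The crop shows the stem's D top with its flat facing +x of the tool, at pixel (320,126). The small knob is held below at about (319,240), the large knob is parked at (510,70), and the tin is undisturbed. Next I'll locate the held knob's rim in the same picture.

```bash
cat >> h.py <<'E'
from scipy.optimize import least_squares
def held(f,z,r,box,thr=60):
    """held knob: lower front rim of the skirt -> circle of radius r on plane z"""
    im,d,K,E=f; u0,v0,u1,v1=box; g=im.max(-1); e=[]
    for u in range(u0,u1):
        c=np.nonzero(g[v0:v1,u]<thr)[0]
        if len(c): e.append((u,v0+c[0]-.5))
    w=ray(e,K,E,z)[:,:2]*1000
    s=least_squares(lambda p:np.hypot(*(w-p).T)-r,w.mean(0)-[r*.7,0],loss='soft_l1'); 
    return s.x,np.abs(s.fun).mean(),w
def intool(C,o):
    M=R.from_rotvec(o['tool_rot']).as_matrix(); return (M.T@np.r_[np.array(C)-o['tool_pos'][:2]*1000,0]).round(2)
E
python3 - <<'E'
from h import *
g=np.load('/tmp/w5.npz'); f=tuple(g[k] for k in('im','d','K','E'))
o=dict(tool_pos=np.array([0.4239,0.0791,0.1685]),tool_rot=np.array([3.12009595,-.359870772,.0004]))
P=pts(f[1],f[2],f[3]); print('depth z rows',P[212:245:4,320].round(4).tolist())
for b in((290,205,350,240),(297,205,343,240)):
    for z in(.1482,.1532):
        C,e,w=held(f,z,21,b); print(z,C,e,'tool',intool(C,o))
print('stem tool',intool((479.95,66.05),o),intool((479.73,66.2),o))
E
```

```text
depth z rows [[0.3925, 0.0855, 0.0007], [0.4403, 0.0751, 0.1511], [0.4383, 0.0755, 0.1517], [0.437, 0.0758, 0.1541], [0.4353, 0.0762, 0.1551], [0.4352, 0.0763, 0.1602], [0.4367, 0.076, 0.1689], [0.4368, 0.0759, 0.174], [0.4368, 0.076, 0.1782]]
0.1482 [420.21703356  81.03233388] 0.17993882758161917 tool [-4.03 -1.04 -0.  ]
0.1532 [421.84867443  80.67986978] 0.19194066735822043 tool [-2.36 -1.07 -0.  ]
0.1482 [420.21831782  80.96081342] 0.1793912675080313 tool [-4.01 -0.97 -0.  ]
0.1532 [421.87672945  80.59805388] 0.17891503522730948 tool [-2.31 -1.   -0.  ]
stem tool [ 5.755e+01 -5.000e-02  2.000e-02] [ 5.73e+01 -1.50e-01  2.00e-02]
```

Run:
```python
from h import *
A=[]
for i in range(4):
    o=ctrl.get_obs(); im,d,K,E=cam('wrist'); P=pts(d,K,E)
    M=R.from_rotvec(o['tool_rot']).as_matrix(); A.append(((P-o['tool_pos'])@M*1000))
A=np.median(A,0); np.save('/tmp/A.npy',A); np.savez('/tmp/w6',im=im,d=d,K=K,E=E)
for v in range(212,290,2): print(v,np.median(A[v,315:325],0).round(2),im[v,316:324].max(-1).mean().round(), np.median(A[v,303:310],0).round(1) if v<232 else '')
```

```text
212 [-31.94   0.46 167.67] 162.0 [-31.9 -13.1 167.4]
214 [17.59  0.26 19.04] 54.0 [-33.9 -13.1 167.3]
216 [16.9   0.26 17.84] 29.0 [16.6 -6.8 18.6]
218 [16.14  0.26 16.87] 29.0 [16.  -6.8 17.3]
220 [15.28  0.26 16.2 ] 32.0 [15.1 -6.8 16.8]
222 [14.41  0.26 15.58] 31.0 [14.4 -6.7 15.5]
224 [13.62  0.26 14.75] 30.0 [13.5 -6.7 15.2]
226 [12.87  0.26 13.84] 26.0 [12.7 -6.7 14.2]
228 [12.53  0.26 11.9 ] 24.0 [11.8 -6.7 13.7]
230 [12.29  0.25  9.77] 24.0 [11.5 -6.6 11.8]
232 [11.81  0.25  8.31] 25.0 
234 [13.05  0.25  2.78] 85.0 
236 [13.21  0.24 -0.06] 93.0 
238 [13.15  0.24 -2.31] 94.0 
240 [13.    0.24 -4.28] 92.0 
242 [13.17  0.24 -6.9 ] 94.0 
244 [12.86  0.23 -8.41] 142.0 
246 [ 12.91   0.23 -10.65] 26.0 
248 [ 12.74   0.23 -12.34] 23.0 
250 [ 12.32   0.23 -13.47] 26.0 
252 [ 11.81   0.23 -14.39] 27.0 
254 [ 10.94   0.23 -14.57] 83.0 
256 [ 10.17   0.23 -14.95] 152.0 
258 [  9.29   0.23 -15.09] 151.0 
260 [  8.24   0.23 -14.91] 150.0 
262 [  7.27   0.24 -14.89] 151.0 
264 [  6.36   0.24 -15.  ] 152.0 
266 [  5.5    0.24 -15.21] 150.0 
268 [  4.37   0.24 -14.91] 151.0 
270 [  3.54   0.24 -15.19] 151.0 
272 [  2.56   0.24 -15.19] 151.0 
274 [  1.5    0.24 -15.06] 151.0 
276 [  0.63   0.24 -15.26] 151.0 
278 [ -0.28   0.24 -15.39] 151.0 
280 [ -1.54   0.24 -14.95] 39.0 
282 [ -2.53   0.25 -14.97] 30.0 
284 [ -3.54   0.25 -14.96] 29.0 
286 [ -4.57   0.25 -14.92] 30.0 
288 [ -5.46   0.25 -15.12] 30.0
```

```bash
python3 -m handwheel '[{"tx":20,"ty":-0.2,"tz":0,"roll":0},{"tx":20,"ty":-0.2,"tz":0,"roll":0},{"tx":19.8,"ty":-0.2,"tz":0,"roll":0},{"tx":0,"ty":0,"tz":25,"roll":0},{"tx":0,"ty":0,"tz":20,"roll":0},{"tx":0,"ty":0,"tz":5,"roll":0},{"tx":0,"ty":0,"tz":0,"roll":0},{"tx":0,"ty":0,"tz":0,"roll":0},{"tx":0,"ty":0,"tz":0,"roll":0}]'
for i in 1 2; do python3 -m handwheel '[{"tx":0,"ty":0,"tz":0,"roll":0}]'|grep pos; done
```

```text
t: 11.7
tool_pos: [0.4829, 0.0666, 0.1197]
tool_rot: [-3.12, 0.361, -0.003]
contact_force: [-0.1, -0.2, -2.0]
opening: 0.0107
grip_force: 60.7
tool_pos: [0.483, 0.0667, 0.1199]
tool_pos: [0.4828, 0.0668, 0.1196]
```

```bash
python3 -m handwheel '[{"tx":-0.4,"ty":0.5,"tz":4,"roll":0},{"tx":0,"ty":0,"tz":3,"roll":0},{"tx":0,"ty":0,"tz":3,"roll":0},{"tx":0,"ty":0,"tz":3,"roll":0},{"tx":0,"ty":0,"tz":0,"roll":0},{"tx":0,"ty":0,"tz":0,"roll":0}]'
```

```text
t: 12.37
tool_pos: [0.482, 0.0656, 0.1053]
tool_rot: [3.119, -0.36, 0.002]
contact_force: [1.7, -4.3, 0.3]
opening: 0.0104
grip_force: 60.7
```

```bash
python3 -m handwheel '[{"tx":0,"ty":0.3,"tz":3,"roll":0},{"tx":0,"ty":0,"tz":3,"roll":0},{"tx":0,"ty":0,"tz":2.5,"roll":0},{"tx":0,"ty":0,"tz":2,"roll":0},{"tx":0,"ty":0,"tz":0,"roll":0},{"tx":0,"ty":0,"tz":0,"roll":0}]'
```

```text
t: 12.87
tool_pos: [0.4821, 0.0656, 0.0957]
tool_rot: [3.12, -0.361, 0.001]
contact_force: [-1.3, -4.9, 6.6]
opening: 0.01
grip_force: 61.7
```

```bash
python3 -m handwheel '[{"tx":0,"ty":0,"tz":-4,"roll":0},{"tx":0,"ty":0,"tz":0,"roll":0},{"tx":0,"ty":0,"tz":0,"roll":0}]'
python3 -m handwheel '[{"tx":0,"ty":0,"tz":0,"roll":0},{"tx":0,"ty":0,"tz":0,"roll":0},{"tx":0,"ty":0,"tz":0,"roll":0},{"tx":0,"ty":0,"tz":0,"roll":0},{"tx":0,"ty":0,"tz":-15,"roll":0},{"tx":0,"ty":0,"tz":-25,"roll":0},{"tx":0,"ty":0,"tz":-35,"roll":0},{"tx":0,"ty":0,"tz":0,"roll":0},{"tx":0,"ty":0,"tz":0,"roll":0}]' 40
python3 -c "
from h import *
f=rep()"
python3 -m handwheel '[{"tx":0,"ty":0,"tz":0,"roll":-0.115},{"tx":0,"ty":0,"tz":0,"roll":-0.115},{"tx":0,"ty":0,"tz":0,"roll":-0.115},{"tx":0,"ty":0,"tz":0,"roll":-0.115},{"tx":0,"ty":0,"tz":0,"roll":-0.115},{"tx":0,"ty":0,"tz":0,"roll":-0.115},{"tx":0,"ty":0,"tz":0,"roll":-0.115},{"tx":-16,"ty":28,"tz":0,"roll":0},{"tx":-16,"ty":28,"tz":0,"roll":0},{"tx":-16,"ty":28,"tz":0,"roll":0},{"tx":-15.4,"ty":27,"tz":0,"roll":0},{"tx":0,"ty":0,"tz":0,"roll":0}]'
python3 -m handwheel '[{"tx":0,"ty":0,"tz":0,"roll":0},{"tx":0,"ty":0,"tz":0,"roll":0}]'
python3 -c "
from h import *
f=rep(zt=.106)"
```

```text
t: 13.12
tool_pos: [0.4821, 0.0656, 0.0995]
tool_rot: [3.12, -0.361, 0.002]
contact_force: [0.7, -4.8, 3.9]
opening: 0.0099
grip_force: 61.3
t: 13.87
tool_pos: [0.4831, 0.0664, 0.1764]
tool_rot: [-3.12, 0.36, -0.008]
contact_force: [0.2, -0.5, -0.5]
opening: 0.0399
grip_force: 0.0
TCP [483.1  66.4 176.4] psi -13.18 tilt 0.29 bar [481.3  66.6] [31.9 11.5] -13.1 z 0.1155 px 787 white 59 [484.60732401  66.27159803]
bar in tool mm [-1.8  0.2 -0. ] roll needed -0.0014
t: 14.92
tool_pos: [0.4877, -0.0652, 0.1718]
tool_rot: [-3.015, -0.883, 0.005]
contact_force: [-0.6, -0.2, -0.8]
opening: 0.04
grip_force: 0.0
t: 15.08
tool_pos: [0.4878, -0.061, 0.1722]
tool_rot: [-3.011, -0.889, 0.003]
contact_force: [0.2, -0.2, -0.7]
opening: 0.0399
grip_force: 0.0
TCP [487.8 -61.  172.2] psi 32.91 tilt 0.17 bar [488.6 -62.6] [41.7 11.8] 33.0 z 0.1066 px 1012 white 75 [493.9665971  -58.96838356]
bar in tool mm [-0.2  1.8 -0. ] roll needed -0.0015
```

```bash
python3 -m handwheel '[{"tx":0,"ty":1.5,"tz":24,"roll":0},{"tx":0,"ty":0,"tz":24,"roll":0},{"tx":0,"ty":0,"tz":20,"roll":0},{"tx":0,"ty":0,"tz":12.5,"roll":0},{"tx":0,"ty":0,"tz":0,"roll":0},{"tx":0,"ty":0,"tz":0,"roll":0}]'
python3 -m handwheel '[{"tx":0,"ty":0,"tz":0,"roll":0},{"tx":0,"ty":0,"tz":0,"roll":0},{"tx":0,"ty":0,"tz":0,"roll":0},{"tx":0,"ty":0,"tz":0,"roll":0},{"tx":0,"ty":0,"tz":0,"roll":0},{"tx":0,"ty":0,"tz":0,"roll":0}]' 5 80
python3 -m handwheel '[{"tx":0,"ty":0,"tz":-17,"roll":0},{"tx":0,"ty":0,"tz":-30,"roll":0},{"tx":0,"ty":0,"tz":-30,"roll":0},{"tx":-24.3,"ty":23.1,"tz":0,"roll":0},{"tx":-24.3,"ty":23.1,"tz":0,"roll":0},{"tx":-24.3,"ty":23.1,"tz":0,"roll":0},{"tx":-24.3,"ty":23.1,"tz":0,"roll":0},{"tx":-24.3,"ty":23.1,"tz":0,"roll":0},{"tx":0,"ty":0,"tz":0,"roll":0},{"tx":0,"ty":0,"tz":0,"roll":0},{"tx":0,"ty":0,"tz":0,"roll":0}]'
cat >> h.py <<'E'
def look(stem,L,n=4):
    A=[];ps=[]
    for i in range(n):
        o=ctrl.get_obs(); im,d,K,E=cam('wrist'); P=pts(d,K,E)
        M=R.from_rotvec(o['tool_rot']).as_matrix(); A.append(((P-o['tool_pos'])@M*1000))
        u,v=proj([stem],K,E)[0].astype(int); m=np.zeros(d.shape,bool);m[max(v-30,0):v+30,u-30:u+30]=1; m&=(P[...,2]>.087)&(P[...,2]<.1)
        vv,uu=np.nonzero(m); w=(ray(np.c_[uu,vv],K,E,.0935)[:,:2]*1000).astype(np.float32); (c,wh,t)=cv2.minAreaRect(w)
        psi=np.degrees(np.arctan2(M[1,0],M[0,0])); print('stem',c,wh,t,'z',np.median(P[m][:,2]),'psi',psi.round(2),'in tool (rect ctr)',intool(c,o))
    A=np.median(A,0); row=lambda v:np.median(A[v,315:325],0)
    for v in range(205,290,4): print(v,row(v).round(1),end=' ')
    return im
E
python3 - <<'E'
from h import *
im=look([.4995,-.192,.0935],41); save('w7.png',im)
E
```

```text
t: 15.63
tool_pos: [0.4891, -0.0619, 0.0928]
tool_rot: [-3.011, -0.892, 0.002]
contact_force: [0.1, 0.5, 0.4]
opening: 0.0401
grip_force: 0.0
t: 16.13
tool_pos: [0.4908, -0.063, 0.0954]
tool_rot: [3.012, 0.89, 0.005]
contact_force: [-0.9, 1.9, 6.9]
opening: 0.0094
grip_force: 80.9
t: 17.05
tool_pos: [0.45, -0.2255, 0.1699]
tool_rot: [-3.012, -0.889, 0.0]
contact_force: [0.1, -0.3, -1.5]
opening: 0.0093
grip_force: 79.9
stem (496.44573974609375, -193.75845336914062) (7.759488105773926, 11.206454277038574) 32.93416976928711 z 0.0937422542362237 psi 32.9 in tool (rect ctr) [ 5.622e+01 -1.440e+00  1.000e-02]
stem (496.43157958984375, -194.18997192382812) (7.774410247802734, 11.217109680175781) 32.99618911743164 z 0.0937789433319412 psi 32.96 in tool (rect ctr) [55.56 -0.77  0.  ]
stem (496.51995849609375, -193.92987060546875) (7.775461196899414, 11.222553253173828) 33.036865234375 z 0.0938684920643387 psi 33.0 in tool (rect ctr) [55.56 -0.76 -0.  ]
stem (496.6313171386719, -193.8037109375) (7.778919696807861, 11.231833457946777) 33.06343460083008 z 0.09391617014717236 psi 33.02 in tool (rect ctr) [55.55 -0.74  0.  ]
205 [22.2  0.6 20. ] 209 [20.2  0.6 19.4] 213 [18.3  0.6 18.4] 217 [17.   0.6 15.8] 221 [16.4  0.6 11.7] 225 [17.3  0.6  3.7] 229 [17.1  0.6 -1.1] 233 [17.1  0.6 -5.9] 237 [16.8  0.6 -9.7] 241 [ 15.4   0.6 -10.9] 245 [ 13.9   0.6 -11.8] 249 [ 11.9   0.6 -11.8] 253 [  9.9   0.6 -11.6] 257 [  7.9   0.6 -11.5] 261 [  6.    0.6 -11.6] 265 [  4.1   0.6 -11.7] 269 [  2.    0.6 -11.6] 273 [ -0.    0.6 -11.5] 277 [ -2.1   0.6 -11.5] 281 [ -4.1   0.6 -11.5] 285 [ -6.3   0.6 -11.4] 289 [ -8.3   0.6 -11.5]
```

View pics/w7.png

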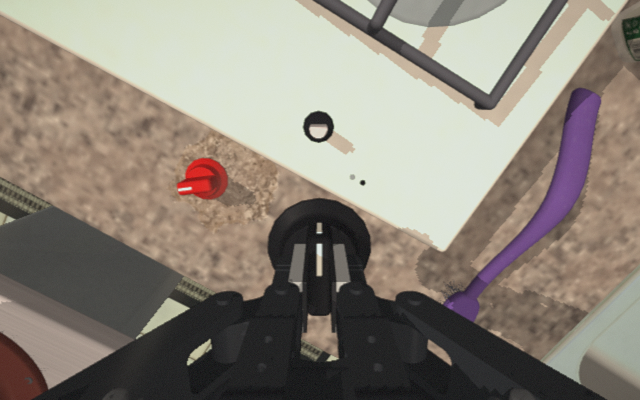

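The stem's D is at (319,126) with its flat facing the same way as the knob's white line (319,250). The brush and look-alikes are untouched. I'll refine the lateral offset in the tool frame only, comparing with the earlier successful fit.

Run:
```python
from h import *
T=np.array(optics.camera_params('wrist')['tool_from_camera'])
o=ctrl.get_obs(); im,d,K,E=cam('wrist'); np.savez('/tmp/w7',im=im,d=d,K=K,E=E); print(o['tool_pos'],o['tool_rot'])
def tool(uv,z): # ray onto plane tool-z=z (mm)
    return ray(uv,K,T,z/1000)*1000
for n,zb in(('w5',-15.),('w6',-15.),('w7',-11.6)):
    g=np.load(f'/tmp/{n}.npz'); im,d,K,E=(g[k] for k in('im','d','K','E')); P=pts(d,K,E)
    tz=(E[2,3]*1000-143.6); m=np.zeros(d.shape,bool); m[95:155,290:350]=1; m&=(P[...,2]>.087)&(P[...,2]<.1)
    v,u=np.nonzero(m); q=tool(np.c_[u,v],tz-93.5); r=cv2.minAreaRect(q[:,:2].astype(np.float32))
    w=np.zeros(d.shape,bool); w[254:280,310:330]=im[254:280,310:330].min(-1)>110; v,u=np.nonzero(w)
    wl=tool(np.c_[u,v],zb)[:,:2]; print(n,'stem rect',np.round(r[0],2),np.round(r[1],1),round(r[2],1),'| line',wl.mean(0).round(2),wl[:,0].min().round(1),wl[:,0].max().round(1),'u',u.mean())
```

```text
[ 0.45051286 -0.22471368  0.17013447] [-3.01165349e+00 -8.92952076e-01  1.55377670e-04]
w5 stem rect [55.68  0.61] [11.1  7.7] 90.0 | line [5.06 0.38] -0.6 10.6 u 319.0
w6 stem rect [ 5.57e+01 -5.00e-02] [11.1  7.7] 90.0 | line [5.06 0.38] -0.6 10.6 u 319.0
w7 stem rect [55.23 -0.71] [11.2  7.1] 90.0 | line [4.29 0.37] -1.0 9.4 u 318.9816513761468
```

```bash
python3 -m handwheel '[{"tx":20,"ty":-0.2,"tz":0,"roll":0},{"tx":20,"ty":-0.2,"tz":0,"roll":0},{"tx":20.5,"ty":0,"tz":0,"roll":0},{"tx":0,"ty":0,"tz":24,"roll":0},{"tx":0,"ty":0,"tz":20,"roll":0},{"tx":0,"ty":0,"tz":5,"roll":0},{"tx":0,"ty":0,"tz":0,"roll":0},{"tx":0,"ty":0,"tz":0,"roll":0},{"tx":0,"ty":0,"tz":0,"roll":0}]'
for i in 1 2; do python3 -m handwheel '[{"tx":0,"ty":0,"tz":0,"roll":0}]'|grep pos; done
```

```text
t: 18.05
tool_pos: [0.5016, -0.1929, 0.1228]
tool_rot: [3.011, 0.89, 0.003]
contact_force: [0.0, -0.3, -1.6]
opening: 0.0094
grip_force: 79.8
tool_pos: [0.5016, -0.1931, 0.1229]
tool_pos: [0.5014, -0.193, 0.1226]
```

```bash
python3 -m handwheel '[{"tx":0.3,"ty":-1.1,"tz":0,"roll":0},{"tx":0,"ty":0,"tz":4,"roll":0},{"tx":0,"ty":0,"tz":2,"roll":0},{"tx":0,"ty":0,"tz":2,"roll":0},{"tx":0,"ty":0,"tz":2,"roll":0},{"tx":0,"ty":0,"tz":0,"roll":0},{"tx":0,"ty":0,"tz":0,"roll":0}]'
```

```text
t: 18.8
tool_pos: [0.5004, -0.1914, 0.111]
tool_rot: [-3.012, -0.89, 0.001]
contact_force: [-0.0, 0.4, -1.5]
opening: 0.0096
grip_force: 79.7
```

```bash
python3 -m handwheel '[{"tx":0,"ty":0,"tz":3,"roll":0},{"tx":0,"ty":0,"tz":3,"roll":0},{"tx":0,"ty":0,"tz":2,"roll":0},{"tx":0,"ty":0,"tz":2,"roll":0},{"tx":0,"ty":0,"tz":2,"roll":0},{"tx":0,"ty":0,"tz":0,"roll":0},{"tx":0,"ty":0,"tz":0,"roll":0}]'
```

```text
t: 19.38
tool_pos: [0.5031, -0.1902, 0.1003]
tool_rot: [-3.012, -0.89, -0.011]
contact_force: [5.8, 4.2, -0.6]
opening: 0.0096
grip_force: 102.4
```

Run:
```python
from h import *
o=ctrl.get_obs(); print(o['tool_pos'],o['contact_force'],o['wrist_torque'])
T=np.array(optics.camera_params('wrist')['tool_from_camera'])
D=[cam('wrist') for i in range(3)]; im,_,K,E=D[0]; d=np.median([x[1] for x in D],0)
A=pts(d,K,T)*1000
for v in range(195,292,5): print(v,np.median(A[v,315:325],0).round(1),end=' ')
W=pts(d,K,E); print('\nleft/right skirt',[np.median(A[212:216,c:c+4].reshape(-1,3),0).round(1).tolist() for c in(290,300,335,345)])
S=cam('side'); u,v=proj([[.503,-.19,.1]],S[2],S[3])[0].astype(int)
save('w8.png',np.hstack([cv2.resize(S[0][v-30:v+30,u-30:u+30],(400,400),interpolation=0),cv2.resize(im[170:330,240:400],(400,400))]))
```

```text
[ 0.50307115 -0.19019848  0.1002712 ] [ 5.82562048  4.22748546 -0.6385514 ] [ 1.25230577 -1.12640642  0.09116493]
195 [25.   0.6 29.4] 200 [22.2  0.6 29.3] 205 [19.3  0.6 29.4] 210 [22.5  0.6 10.9] 215 [20.1  0.6 10.1] 220 [17.7  0.6  9.4] 225 [15.4  0.6  8.5] 230 [13.8  0.6  5.9] 235 [12.5  0.6  2.8] 240 [12.2  0.6 -2.6] 245 [11.7  0.6 -7.2] 250 [ 11.    0.6 -10.9] 255 [ 10.3   0.6 -14.3] 260 [  9.5   0.6 -17.6] 265 [  8.2   0.6 -19.6] 270 [  6.3   0.6 -20.3] 275 [  3.7   0.6 -20. ] 280 [  1.    0.6 -19.4] 285 [ -1.7   0.6 -18.9] 290 [ -4.5   0.6 -18.4] 
left/right skirt [[15.2, -14.6, 28.9], [20.8, -8.4, 10.7], [20.8, 9.1, 10.6], [14.7, 15.7, 29.3]]
```

View pics/w8.png

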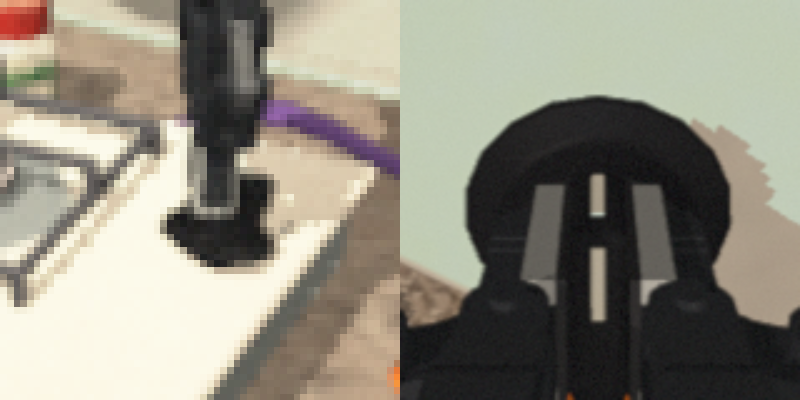

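The last picture shows the knob pitched front-up in the grip, jammed partway down the stem. I'll let go so it can settle, rise, and measure it again.

```bash
python3 -m handwheel '[{"tx":0,"ty":0,"tz":0,"roll":0},{"tx":0,"ty":0,"tz":0,"roll":0},{"tx":0,"ty":0,"tz":0,"roll":0},{"tx":0,"ty":0,"tz":0,"roll":0},{"tx":0,"ty":0,"tz":-20,"roll":0},{"tx":0,"ty":0,"tz":-25,"roll":0},{"tx":0,"ty":0,"tz":-28,"roll":0},{"tx":0,"ty":0,"tz":0,"roll":0},{"tx":0,"ty":0,"tz":0,"roll":0},{"tx":0,"ty":0,"tz":0,"roll":0}]' 40 60
cat >> h.py <<'E'
def prof(n=3):
    D=[cam('wrist') for i in range(n)]; im,_,K,E=D[-1]; d=np.median([x[1] for x in D],0); P=pts(d,K,E)*1000
    c=P[100:260,250:420].reshape(-1,3); c=c[(c[:,2]>100)&(c[:,2]<135)]
    A=np.c_[c[:,:2]-c[:,:2].mean(0),np.ones(len(c))]
    for _ in range(5):
        s=np.linalg.lstsq(A,c[:,2],rcond=None)[0]; r=c[:,2]-A@s; k=abs(r)<2; A,c=A[k],c[k]
    print('top plane slope deg',np.degrees(s[:2]).round(2),'z',s[2].round(2),'n',len(c),'xy',c[:,:2].mean(0).round(1),'zrange',np.percentile(c[:,2],[2,98]).round(1))
E
python3 - <<'E'
from h import *
f=rep(zt=.115,tol=.008); prof()
E
```

```text
t: 20.42
tool_pos: [0.5002, -0.1915, 0.1718]
tool_rot: [-3.013, -0.89, 0.001]
contact_force: [-0.3, 0.1, 0.4]
opening: 0.0398
grip_force: 0.0
TCP [ 500.2 -191.5  171.8] psi 32.92 tilt 0.04 bar [ 499.7 -192.1] [42.4 11.8] 33.4 z 0.1154 px 1089 white 101 [ 505.96988026 -187.89988788]
bar in tool mm [-0.7  0.3  0. ] roll needed -0.0084
top plane slope deg [-3.84  0.72] z 113.49 n 1352 xy [ 524.3 -191. ] zrange [108.7 116.4]
```

The large knob dropped home: its bar top is at 115.4 mm, at the same place and angle as the knob that sat there before. I'll press it from above with closed fingers, centred on the bar.

```bash
python3 -m handwheel '[{"tx":-1.5,"ty":0.3,"tz":0,"roll":0},{"tx":0,"ty":0,"tz":0,"roll":0},{"tx":0,"ty":0,"tz":0,"roll":0},{"tx":0,"ty":0,"tz":0,"roll":0},{"tx":0,"ty":0,"tz":0,"roll":0},{"tx":0,"ty":0,"tz":0,"roll":0},{"tx":0,"ty":0,"tz":20,"roll":0},{"tx":0,"ty":0,"tz":20,"roll":0},{"tx":0,"ty":0,"tz":13,"roll":0},{"tx":0,"ty":0,"tz":0,"roll":0},{"tx":0,"ty":0,"tz":0,"roll":0}]' 0
python3 -m handwheel '[{"tx":0,"ty":0,"tz":2,"roll":0},{"tx":0,"ty":0,"tz":2,"roll":0},{"tx":0,"ty":0,"tz":0,"roll":0}]'
python3 -m handwheel '[{"tx":0,"ty":0,"tz":2,"roll":0},{"tx":0,"ty":0,"tz":2,"roll":0},{"tx":0,"ty":0,"tz":0,"roll":0}]'
```

```text
t: 21.53
tool_pos: [0.499, -0.1923, 0.1186]
tool_rot: [-3.011, -0.89, 0.002]
contact_force: [0.3, -0.4, 0.4]
opening: 0.0002
grip_force: 0.0
t: 21.78
tool_pos: [0.4998, -0.1927, 0.116]
tool_rot: [3.012, 0.89, 0.001]
contact_force: [0.5, -0.6, 0.1]
opening: 0.0001
grip_force: 0.0
t: 22.03
tool_pos: [0.4999, -0.1929, 0.1122]
tool_rot: [3.012, 0.89, 0.001]
contact_force: [-0.1, -0.4, 4.5]
opening: 0.0002
grip_force: 2.3
```

```bash
python3 -m handwheel '[{"tx":0,"ty":0,"tz":2,"roll":0},{"tx":0,"ty":0,"tz":1.5,"roll":0},{"tx":0,"ty":0,"tz":0,"roll":0},{"tx":0,"ty":0,"tz":0,"roll":0}]'
python3 -m handwheel '[{"tx":0,"ty":0,"tz":1.2,"roll":0},{"tx":0,"ty":0,"tz":0,"roll":0},{"tx":0,"ty":0,"tz":0,"roll":0}]'
```

```text
t: 22.37
tool_pos: [0.5002, -0.1931, 0.1093]
tool_rot: [3.011, 0.89, 0.002]
contact_force: [-0.6, 0.4, 7.0]
opening: -0.0001
grip_force: 3.4
t: 22.62
tool_pos: [0.5006, -0.1932, 0.1089]
tool_rot: [3.011, 0.89, 0.003]
contact_force: [-1.1, -0.4, 8.6]
opening: 0.0001
grip_force: 4.6
```

```bash
python3 -m handwheel '[{"tx":0,"ty":0,"tz":1.5,"roll":0},{"tx":0,"ty":0,"tz":1.5,"roll":0},{"tx":0,"ty":0,"tz":0,"roll":0},{"tx":0,"ty":0,"tz":0,"roll":0}]'
python3 - <<'E'
from h import *
T=np.array(optics.camera_params('wrist')['tool_from_camera'])
D=[cam('wrist') for i in range(3)]; im,_,K,E=D[-1]; d=np.median([x[1] for x in D],0); A=pts(d,K,E)*1000
for v in range(200,275,6): print(v,np.median(A[v,315:325],0).round(1),end=' ')
# skirt level: left/right/front points on skirt top, world z
print()
for c in(288,300,310,330,340,352): 
    print(c,[A[v,c].round(1).tolist() for v in(226,234)],end=' ')
S=cam('side'); P=pts(S[1],S[2],S[3])*1000; im=S[0]
for n,(x,y) in dict(small=(.481,.066),large=(.4995,-.192)).items():
    q=P[(np.hypot(P[...,0]-x*1000,P[...,1]-y*1000)<32)&(im.max(-1)<60)&(P[...,2]>72)]; q=q[q[:,2]<125]; print('\n',n,np.percentile(q[:,2],[1,5,50,95,99]).round(1),len(q))
print(ctrl.get_obs()['t'])
E
```

```text
t: 22.95
tool_pos: [0.5019, -0.1937, 0.1087]
tool_rot: [3.009, 0.89, 0.007]
contact_force: [-4.9, 3.2, 18.2]
opening: 0.0001
grip_force: 9.4
200 [ 520.2 -182.8   76.1] 206 [ 517.8 -184.4   77.9] 212 [ 516.3 -185.3   83.7] 218 [ 517.7 -184.3   98.1] 224 [ 517.8 -184.2  106.4] 230 [ 515.5 -185.6  108.4] 236 [ 513.  -187.2  108.5] 242 [ 510.7 -188.8  108.7] 248 [ 511.7 -188.   118.4] 254 [ 511.9 -187.9  124.6] 260 [ 511.8 -187.9  130. ] 266 [ 511.7 -187.9  135.4] 272 [ 511.8 -187.8  140.1] 
288 [[501.8, -174.5, 88.4], [498.1, -176.9, 89.0]] 300 [[505.5, -179.9, 88.9], [501.8, -182.2, 89.3]] 310 [[514.6, -180.9, 107.3], [511.5, -182.9, 108.2]] 330 [[513.8, -193.7, 87.5], [510.0, -196.1, 87.8]] 340 [[516.5, -198.4, 86.8], [512.9, -200.7, 87.7]] 352 [[517.3, -207.0, 76.4], [513.5, -209.5, 77.5]] 
 small [ 73.   82.7  94.5 114.3 117.1] 132

 large [ 75.   77.5  89.9 111.2 123.2] 147
23.15
```

```bash
python3 -m handwheel '[{"tx":0,"ty":0,"tz":-1,"roll":0},{"tx":0,"ty":0,"tz":0,"roll":0},{"tx":0,"ty":0,"tz":0,"roll":0},{"tx":0,"ty":0,"tz":0,"roll":0},{"tx":0,"ty":0,"tz":0,"roll":0},{"tx":0,"ty":0,"tz":0,"roll":0}]'
python3 -m handwheel '[{"tx":0,"ty":0,"tz":0,"roll":0},{"tx":0,"ty":0,"tz":0,"roll":0},{"tx":0,"ty":0,"tz":0,"roll":0},{"tx":0,"ty":0,"tz":0,"roll":0},{"tx":0,"ty":0,"tz":0,"roll":0},{"tx":0,"ty":0,"tz":0,"roll":0}]'
python3 - <<'E'
from h import *
D=[cam('wrist') for i in range(3)]; im,_,K,E=D[-1]; d=np.median([x[1] for x in D],0); A=pts(d,K,E)*1000
print(np.median(A[228:240,312:328].reshape(-1,3),0),[np.median(A[226:240,c:c+8].reshape(-1,3),0).round(1).tolist() for c in(292,336)])
E
```

```text
t: 23.65
tool_pos: [0.5016, -0.1935, 0.1088]
tool_rot: [3.009, 0.89, 0.006]
contact_force: [-3.2, 2.0, 15.8]
opening: -0.0001
grip_force: 7.7
t: 24.15
tool_pos: [0.5016, -0.1936, 0.1088]
tool_rot: [3.009, 0.89, 0.006]
contact_force: [-3.0, 2.9, 15.2]
opening: 0.0003
grip_force: 7.7
[ 513.82016666 -186.29035348  108.41896905] [[500.8, -179.6, 89.2], [513.2, -199.9, 87.7]]
```

```bash
python3 -c "
from station import ctrl
print(ctrl.finish_job())"
```

```text
the job is handed in; nothing more can be done
None
```

I handed the job in at 24 s with the knobs swapped, but no verdict came back. The small knob is home on its stem and let go. The large knob is home on its own stem, held in at the stop with about 15 N from the closed fingers. It jammed on the first try and settled home once released. It leans roughly 3.6° by my last reading, against the 7° limit.

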